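# Move the engine parts on one station

## Robot

A 6-joint arm with a two-finger parallel gripper is mounted at the origin on the work surface. World frame = base frame: x ahead of the robot, y to its left, z up, the work surface at z = 0. Lengths are in m, angles in rad, forces in N, time in s.
With the tool pointing down it reaches from about 0.4 to 0.825 m from the base axis. Payload 7 kg.
Tool frame: the origin (TCP) lies on the centre line of the jaws, within the pads' length; the fingertips stand tip_reach ahead of it and the grasp point (between the pads) is the TCP (tip_reach is the distance from the TCP to the fingertips, in m); z points along the fingers, y is the line along which they close (so a half turn about z gives the same grasp; the last joint's range is limited). The gripper opens to 88 mm and grips with 3 to 60 N. Pads are 19 mm wide; open, the fingers measure 130 mm over their backs; the gripper's body (78 mm by 193 mm) begins 47 mm behind the grasp point.
Start: joints at [-0.989, 0.359, 0.012, 0, -1.224, -0.288], TCP at [0.195, -0.646, 0.246] pointing down, gripper open.
Joint ranges: [-3.07, 3.07], [-1.43, 2.12], [-1.02, 1.25], [-3.03, 1.67], [-3.05, -0], [-3.03, 3.03]. Speed limits (rad/s): [2.39, 2.39, 3.01, 3.14, 3.14, 3.14].

## Interface

Orientations are given as [roll, pitch, yaw] about the fixed x, y, z axes, in that order (R = Rz(yaw) Ry(pitch) Rx(roll)).
In Python, from station import get_state, grab_frame, calibration, job_done, find_in, mark_of, tip_reach gives the robot as it stands.
- The arm moves only by the shell command python3 -m handwheel 'ROWS' [OPENING] [FORCE]. ROWS is JSON, a list of rows, each an object with "delta_pos": the shift along the world's x, y, z in units of 30 mm (1.0 is 30 mm), a list of three; "dr": the turn, a rotation vector about the world's x, y, z in degrees, a list of three. In form: [{"delta_pos": [tx, ty, tz], "dr": [rx, ry, rz]}, ...]. A call has 1 to 10 rows; each row shifts and turns the commanded pose from where the row before left it; what a row does not reach is not made up. A row lasts 1/10 s, in which the tool goes at most 50 mm and 8.59 degrees, less where a joint would pass 70% of its speed; a pose out of reach is approached as far as the arm can. A call is refused whole if a number of a shift passes 1 or a number of a turn 8.59, either way. A call with a gripper value outside its range is refused whole. OPENING is the closure, from -1 (fully open) to 1 (shut), set as the call begins (- or left out, the last holds). The fingers move at their own pace and stop on an object; FORCE is the grip in N (left out, the last holds). Time passes only in rows, so rows that do not move let the fingers close. It gives the time, the measured TCP pose, the force, the opening and the grip force at its end, in the units of the state.
- get_state(): the state, without advancing time (a new reading comes with each control period).
- grab_frame(name): name is "scene" or "side" or "wrist"; returns the picture (384x512x3 uint8, red, green, blue); there is no depth.
- calibration(name): a dict with "fx", "fy", "cx", "cy" (pixels), "extrinsics" (4x4, takes a point from world to camera coordinates). Camera axes: x right, y down, z forward; pixel columns grow to the right and rows downward; lengths in m; the calibration is good to about 2 mm. A picture is of the moment at which its call begins: read the wrist's pose just before it. calibration takes no time and is no camera call; for the wrist camera it gives the pose at the moment of the call.
- job_done(): hands the job in; it is judged then, once.
Trained networks look in the newest picture that a camera, given by its name, has taken for a name from the list of things; names that differ only in an ending like _2 or _b are one class to them, and where a whole thing is asked for, a point or a joint stands for the part that bears it (a point fixed in the world has none). Each returns a list of dicts, best first, with "conf" (0 to 1); they miss things now and then, are a little off and sometimes report something else, mostly with a low value. They report only what shows in the picture. A call takes as long as a camera call. They do not tell look-alikes from the thing itself.
- find_in(camera, query): "location" ([column, row] in pixels, amid what is visible of it).
- mark_of(camera, query): "location" ([column, row] in pixels: a listed point, or the origin of a listed thing).
The state is a dict: "t": time; "q": joint angles; "qd": joint speeds; "joint_efforts": joint torques, N m; "eef_pos": TCP position; "ee_rot": TCP orientation; "force": force on the tool from outside, world axes, zero at the start; "moment": the same for the moment, N m; "width": finger opening in m; "gripper_force": force on a finger pad.
Only numpy, scipy, OpenCV 4.12 (cv2) and the standard library are available. Lean on these libraries where they do the work, as an engineer would, in place of code of your own. Each camera call takes 0.05 s, during which the arm holds its last target. There are 200 camera calls.

## Task

Move each engine part on to its next place: the piston goes from the stone gauge plate to the rectangular metal tray, the gear from the tray to the round pan, and the bearing cap from the pan to the gauge plate. No place can hold two parts, so first park one part on the empty rubber mat, and finish with the mat empty again. Set every part down upright in the middle of its place without dropping it, and leave the dial gauge stand, the spray can and the wrench where they are.

Things in the scene. Friction and masses are not known exactly. Their poses are not given: they have to be found in the camera images.
- piston: Piston: plain aluminium cylinder, 52 mm diameter, 50 mm high, about 0.25 kg, three dark ring grooves round its upper half, a dark pin hole through its side. Starts upright on the gauge plate. Origin at the centre of its underside, z up; grip it across the diameter from above.
- gear: Timing gear: steel toothed disc, 63 mm over the teeth and 16 mm thick, lying flat, with a hub 30 mm in diameter standing on it up to 52 mm above the underside; about 0.35 kg. Starts in the tray. Origin at the centre of its underside, z up along the hub; grip it by the hub from above.
- cap: Main bearing cap: dark iron bridge-shaped block, 66 mm long (its x), 30 mm wide (its y), 46 mm high, standing on two legs 15 mm thick and 24 mm high at its ends, solid above that, with two dark bolt holes in its top; about 0.4 kg. Starts in the pan, at any yaw. Origin at the centre of its underside, z up; grip it across its 30 mm width (its y) from above.
- plate: Gauge plate: fixed light stone slab, 110 x 110 mm, 20 mm thick, flat top without rim; the bearing cap's destination. Origin at the centre of its underside on the bench (top is 20 mm above it), z up.
- tray: Tray: fixed shallow rectangular grey sheet-metal tray, 120 mm (its x) by 100 mm (its y) outside, walls 4 mm thick, rim 12 mm above the bench, floor 4 mm above the bench; the piston's destination. Origin at the centre of its underside on the bench, z up.
- pan: Pan: fixed shallow round steel pan, 116 mm across the rim, 108 mm across the bottom, wall 3 mm, rim 12 mm above the bench, floor 4 mm above the bench; the gear's destination. Origin at the centre of its underside on the bench, z up.
- mat: Mat: fixed black rubber mat, 130 mm (its x) by 90 mm (its y), 6 mm thick, flat; empty at the start: the parking spot. Origin at the centre of its underside on the bench (top is 6 mm above it), z up.
- gauge: Bystander: dial gauge on a stand, a grey block 60 x 50 x 50 mm with a 12 mm column to 180 mm height and a 52 mm round white dial near the top that overhangs 65 mm towards its -x, away from the robot. Stands loose beyond the work, on the side away from the robot. Origin at the centre of its underside.
- can: Bystander: red spray can with white cap, 58 mm diameter, 120 mm high, standing loose beyond the work, on the side away from the robot. Origin at the centre of its underside.
- wrench: Bystander: steel wrench about 170 mm long lying flat on the bench beyond the work, on the side away from the robot and to its left, roughly crosswise (its x runs along its length). Origin near its middle, on its underside.
There are look-alikes about, which are no part of the job. Leave any blue look-alike of the gear alone.

How it is judged:
On the way:
1. one of the parts has been set down upright on the rubber mat and let go (((horizontal distance between piston and mat below 0.03 m and z of piston in the frame of mat between 0.002 and 0.011 m and angle between piston's own z axis and vertical below 0.12 rad and contact force between the fingers and piston below 0.1 N and linear speed of piston below 0.03 m/s) or (horizontal distance between gear and mat below 0.03 m and z of gear in the frame of mat between 0.002 and 0.011 m and angle between gear's own z axis and vertical below 0.12 rad and contact force between the fingers and gear below 0.1 N and linear speed of gear below 0.03 m/s) or (horizontal distance between cap and mat below 0.03 m and z of cap in the frame of mat between 0.002 and 0.011 m and angle between cap's own z axis and vertical below 0.12 rad and contact force between the fingers and cap below 0.1 N and linear speed of cap below 0.03 m/s))), for 0.2 s.
At the end, for the whole second after the job is handed in: The piston stands in the tray, the gear in the pan and the bearing cap on the gauge plate, each upright (within 7 degrees), seated (height within 5 mm), within 15 mm of the middle of its place, released and at rest; so the mat is empty (horizontal distance between piston and tray below 0.015 m and z of piston in the frame of tray between 0 and 0.009 m and angle between each of piston, gear, cap's own z axis and vertical below 0.12 rad and contact force between the fingers and piston below 0.1 N and linear speed of each of piston, gear, cap below 0.03 m/s and horizontal distance between gear and pan below 0.015 m and z of gear in the frame of pan between 0 and 0.009 m and contact force between the fingers and gear below 0.1 N and horizontal distance between cap and plate below 0.015 m and z of cap in the frame of plate between 0.016 and 0.025 m and contact force between the fingers and cap below 0.1 N); the robot touches nothing.
It fails at once if a part is dropped (falls free from more than about 3 cm) ((contact force between the fingers and piston below 0.05 N and linear speed of piston above 0.8 m/s) or (contact force between the fingers and gear below 0.05 N and linear speed of gear above 0.8 m/s) or (contact force between the fingers and cap below 0.05 N and linear speed of cap above 0.8 m/s)).
It fails at once if the dial gauge stand is disturbed (moved more than 2 cm) (distance of gauge from where it was at the start of the episode above 0.02 m).
It fails at once if the spray can is disturbed (moved more than 2 cm) (distance of can from where it was at the start of the episode above 0.02 m).
It fails at once if the wrench is disturbed (moved more than 2 cm) (distance of wrench from where it was at the start of the episode above 0.02 m).
It also fails if it takes over 99 s, if anything falls off the work surface, if the arm or the gripper's body presses on something with over 40 N, if the wrist force passes 120 N, or if a joint passes its speed limit or range.

## Working session

There is one attempt and no reset: what is moved stays moved. The work goes in short steps, Python scripts to look and compute and a shell command to move; the robot and the scene stay as the last step left them, time stands still between calls to the robot, and variables do not carry over. Pictures are saved under pics/ and viewed, at most 14 in all, crops included, and the job is handed in when it is done.

```bash
mkdir -p pics; python3 - <<'E'
from station import *
import cv2
s=get_state();print({k:s[k] for k in('t','eef_pos','ee_rot','width','force')});print(tip_reach if not callable(tip_reach) else tip_reach())
for c in('scene','side'):
    im=grab_frame(c);cv2.imwrite(f'pics/{c}0.png',im[:,:,::-1])
    for n in('piston','gear','cap','plate','tray','pan','mat','gauge','can','wrench'):
        print(c,n,[(d['location'],round(d['conf'],2)) for d in mark_of(c,n)[:3]])
E
```

```text
{'t': 0.0, 'eef_pos': array([ 0.19531622, -0.6456351 ,  0.24461892]), 'ee_rot': array([ 3.13990851e+00, -1.37349572e-04, -2.84789038e+00]), 'width': 0.08747108907713672, 'force': array([-0.32818976,  0.06690459,  0.19458553])}
0.019
scene piston [([287.2, 199.4], 0.72)]
scene gear [([314.4, 263.1], 0.73), ([355.4, 309.0], 0.59), ([374.5, 245.7], 0.57)]
scene cap [([243.1, 121.5], 0.57)]
scene plate [([284.4, 204.1], 0.94), ([311.3, 262.9], 0.39)]
scene tray [([165.8, 154.0], 0.75), ([310.7, 257.1], 0.58)]
scene pan [([244.1, 122.5], 0.76)]
scene mat [([270.7, 150.6], 0.7)]
scene gauge [([173.1, 203.1], 0.73), ([247.7, 119.6], 0.26)]
scene can [([165.9, 153.7], 0.72)]
scene wrench []
side piston [([279.3, 207.9], 0.91)]
side gear [([313.7, 168.3], 0.68), ([255.4, 264.5], 0.64), ([240.6, 317.7], 0.6)]
side cap [([328.5, 133.4], 0.75), ([233.9, 125.8], 0.62)]
side plate [([277.8, 209.0], 0.63)]
side tray [([253.4, 264.0], 0.74)]
side pan [([327.2, 132.7], 0.97), ([311.7, 170.6], 0.58)]
side mat [([312.7, 170.7], 0.74)]
side gauge [([203.8, 157.0], 0.9), ([327.9, 134.4], 0.26)]
side can [([236.7, 124.5], 0.87), ([313.4, 166.0], 0.29)]
side wrench [([190.6, 237.1], 0.88)]
```

View pics/scene0.png

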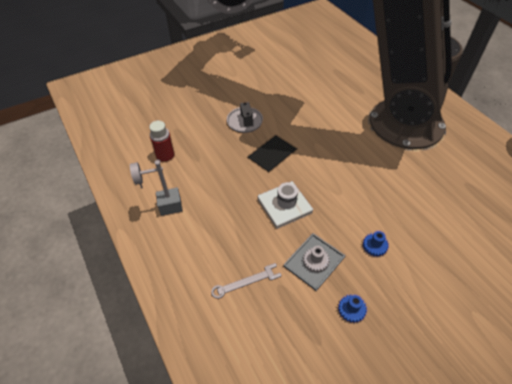

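View pics/side0.png

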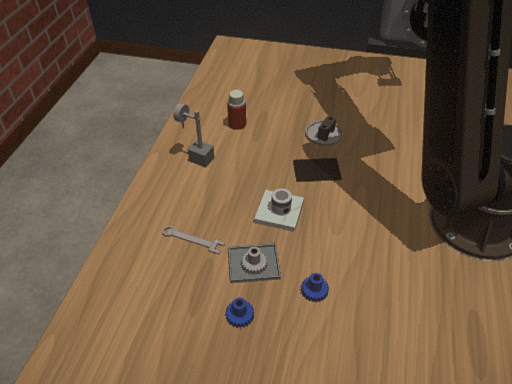

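```bash
cat > h.py <<'E'
from station import *
import numpy as np, cv2
def ray(c,uv,z,K=None):
    K=K or calibration(c);T=np.array(K['extrinsics']);R=T[:3,:3];o=-R.T@T[:3,3]
    d=R.T@np.array([(uv[0]-K['cx'])/K['fx'],(uv[1]-K['cy'])/K['fy'],1]);return o+d*(z-o[2])/d[2]
def proj(c,P,K=None):
    K=K or calibration(c);T=np.array(K['extrinsics']);p=np.atleast_2d(P)@T[:3,:3].T+T[:3,3]
    return np.c_[p[:,0]/p[:,2]*K['fx']+K['cx'],p[:,1]/p[:,2]*K['fy']+K['cy']]
E
python3 - <<'E'
from h import *
for n,z,a,b in(('piston',.02,(287.2,199.4),(279.3,207.9)),('plate',0,(284.4,204.1),(277.8,209)),('gear',.004,(314.4,263.1),(255.4,264.5)),('gearB',0,(355.4,309),(240.6,317.7)),('tray',0,(310.7,257.1),(253.4,264)),('cap',.004,(243.1,121.5),(328.5,133.4)),('pan',0,(244.1,122.5),(327.2,132.7)),('mat',0,(270.7,150.6),(312.7,170.7)),('gauge',0,(173.1,203.1),(203.8,157)),('can',0,(165.9,153.7),(236.7,124.5)),('wrench',0,(0,0),(190.6,237.1))):
    print(n,ray('scene',a,z).round(3),ray('side',b,z).round(3))
for c in('scene','side'):
    T=np.array(calibration(c)['extrinsics']);print(c,-T[:3,:3].T@T[:3,3])
E
```

```text
piston [0.504 0.081 0.02 ] [0.512 0.084 0.02 ]
plate [0.51  0.079 0.   ] [0.518 0.071 0.   ]
gear [0.545 0.269 0.004] [0.534 0.265 0.004]
gearB [0.53  0.411 0.   ] [0.533 0.411 0.   ]
tray [0.541 0.249 0.   ] [0.54  0.262 0.   ]
cap [ 0.45  -0.264  0.004] [ 0.427 -0.274  0.004]
pan [ 0.448 -0.262  0.   ] [ 0.431 -0.282 -0.   ]
mat [ 0.439 -0.112  0.   ] [ 0.449 -0.099  0.   ]
gauge [ 0.77  -0.077  0.   ] [ 0.776 -0.083  0.   ]
can [ 0.717 -0.26  -0.   ] [ 0.72  -0.257  0.   ]
wrench [ 0.993 -1.5    0.   ] [0.717 0.218 0.   ]
scene [0.89117697 0.60946757 0.87577445]
side [0.36816486 0.95538898 0.99794801]
```

The scene shows the plate with piston at (287,200), the tray with steel gear at (314,262), the pan with cap at (244,120) and the mat at (271,152). The two blue gears are off the places, at (376,243) and (352,308). The side view agrees, so I'm going over the pan with the cap for a close look.

```bash
python3 -m handwheel '[{"delta_pos":[0.6,0.95,0],"dr":[0,0,0]},{"delta_pos":[0.6,0.95,0],"dr":[0,0,0]},{"delta_pos":[0.6,0.95,0],"dr":[0,0,0]},{"delta_pos":[0.6,0.95,0],"dr":[0,0,0]},{"delta_pos":[0.6,0.95,0],"dr":[0,0,0]},{"delta_pos":[0.6,0.95,0],"dr":[0,0,0]},{"delta_pos":[0.6,0.95,0],"dr":[0,0,0]},{"delta_pos":[0.6,0.95,0],"dr":[0,0,0]},{"delta_pos":[0.6,0.95,0],"dr":[0,0,0]},{"delta_pos":[0.6,0.95,0],"dr":[0,0,0]}]' -1 20
python3 -m handwheel '[{"delta_pos":[0.6,0.9,0],"dr":[0,0,0]},{"delta_pos":[0.6,0.9,0],"dr":[0,0,0]},{"delta_pos":[0.6,0.9,0],"dr":[0,0,0]},{"delta_pos":[0,0,0],"dr":[0,0,0]},{"delta_pos":[0,0,0],"dr":[0,0,0]}]'
python3 - <<'E'
from h import *
print(get_state()['eef_pos'],get_state()['t'])
K=calibration('wrist');im=grab_frame('wrist');cv2.imwrite('pics/w1.png',im[:,:,::-1])
for n,z in(('cap',.004),('pan',0)):
    for d in mark_of('wrist',n)[:2]: print(n,d['location'],round(d['conf'],2),ray('wrist',d['location'],z,K).round(4))
E
```

```text
t: 2.1
eef_pos: [0.376, -0.3599, 0.2458]
ee_rot: [-3.141, 0.0, -2.848]
force: [0.3, -0.4, -0.6]
width: 0.0877
gripper_force: 0.0
t: 2.6
eef_pos: [0.4298, -0.2795, 0.2457]
ee_rot: [-3.141, 0.0, -2.846]
force: [-0.2, -1.3, -1.4]
width: 0.0879
gripper_force: 0.0
[ 0.42976985 -0.27952575  0.24569825] 2.6
cap [266.1, 173.0] 0.82 [ 0.4318 -0.2681  0.004 ]
pan [263.3, 175.8] 0.91 [ 0.4375 -0.2705  0.    ]
```

View pics/w1.png

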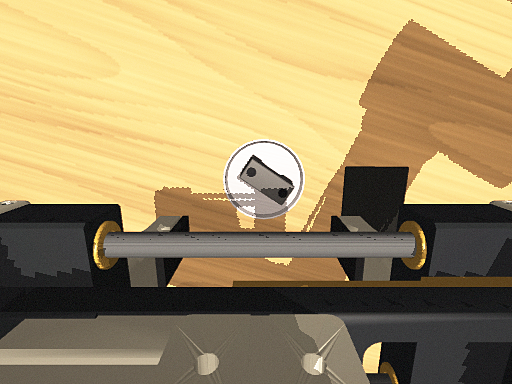

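The wrist view shows the pan rim centred near (264,179) and the cap's top with bolt holes at about (251,172) and (283,193). I'll work out the cap's yaw and centre from the holes at top height.

```bash
python3 - <<'E'
from h import *
a=ray('wrist',(251,172),.05);b=ray('wrist',(283,193),.05);m=(a+b)/2;print(a,b,m,np.linalg.norm(a-b))
yaw=np.arctan2(*(b-a)[1::-1]);print('cap x axis',np.degrees(yaw)%180)
print('pan rim',ray('wrist',(264,179),.012))
# grip: tool y=(sin w,-cos w) perpendicular to x axis: w=yaw mod pi
w=get_state()['ee_rot'][2];print('turn',np.degrees((yaw-w+np.pi/2)%np.pi-np.pi/2), 'q6',get_state()['q'])
K=calibration('wrist');print(np.linalg.norm(ray('wrist',(226,179),.012)-ray('wrist',(302,179),.012)))
g=cv2.cvtColor(grab_frame('wrist'),cv2.COLOR_RGB2GRAY)
c=cv2.resize(g[130:225,215:315],None,fx=6,fy=6,interpolation=cv2.INTER_CUBIC);cv2.imwrite('pics/w1c.png',c)
E
```

```text
[ 0.4274947  -0.29119247  0.05      ] [ 0.44172876 -0.24458611  0.05      ] [ 0.43461173 -0.26788929  0.05      ] 0.04873152045869944
cap x axis 73.01678437922727
pan rim [ 0.43860989 -0.27013222  0.012     ]
turn 56.22538985831067 q6 [-1.95719144e-01  8.99847843e-02 -3.40272362e-01  5.43067731e-05
 -1.14066743e+00 -1.08203471e+00]
0.10631594571816057
```

View pics/w1c.png

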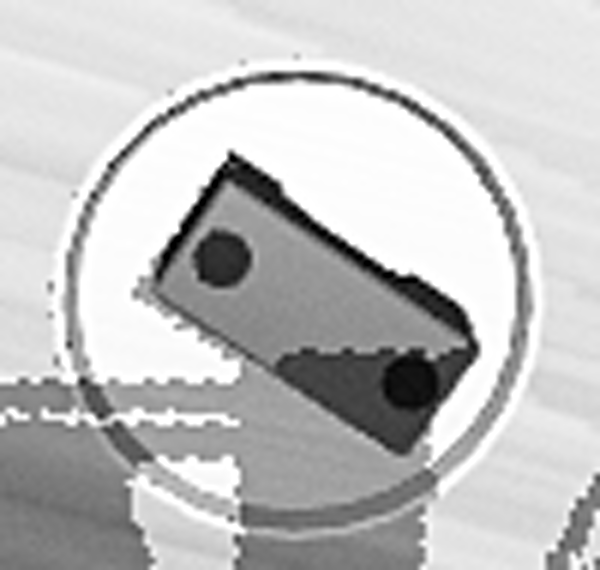

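```bash
python3 -m handwheel '[{"delta_pos":[0.03,0.06,-0.5],"dr":[0,0,8]},{"delta_pos":[0.03,0.06,-0.5],"dr":[0,0,8]},{"delta_pos":[0.03,0.06,-0.5],"dr":[0,0,8]},{"delta_pos":[0.03,0.06,-0.5],"dr":[0,0,8]},{"delta_pos":[0.03,0.06,-0.5],"dr":[0,0,8]},{"delta_pos":[0.03,0.06,-0.5],"dr":[0,0,8]},{"delta_pos":[0,0.06,-0.5],"dr":[0,0,8]},{"delta_pos":[0,0,0],"dr":[0,0,0]},{"delta_pos":[0,0,0],"dr":[0,0,0]}]'
python3 - <<'E'
from h import *
K=calibration('wrist');im=grab_frame('wrist');cv2.imwrite('pics/w2.png',im[:,:,::-1])
for n,z in(('cap',.004),('pan',0)):
    for d in mark_of('wrist',n)[:2]: print(n,d['location'],round(d['conf'],2),ray('wrist',d['location'],z,K).round(4))
print(get_state()['eef_pos'])
E
```

```text
t: 3.7
eef_pos: [0.4346, -0.2681, 0.1408]
ee_rot: [3.141, -0.0, -1.875]
force: [-0.3, -0.3, 0.1]
width: 0.0874
gripper_force: 0.0
cap [261.3, 186.1] 0.89 [ 0.4328 -0.2673  0.004 ]
pan [254.6, 186.3] 0.95 [ 0.4398 -0.2683  0.    ]
[ 0.43525681 -0.26791279  0.14146718]
```

View pics/w2.png

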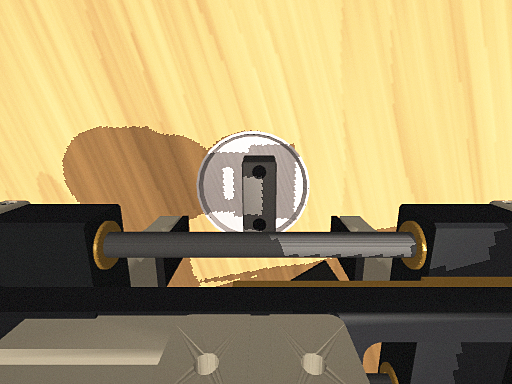

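The cap is now square between the jaws with its holes at (259,171) and (259,224), so I'm descending and gripping.

```bash
python3 -m handwheel '[{"delta_pos":[0,0,-0.84],"dr":[0,0,0]},{"delta_pos":[0,0,-0.84],"dr":[0,0,0]},{"delta_pos":[0,0,-0.84],"dr":[0,0,0]},{"delta_pos":[0,0,-0.6],"dr":[0,0,0]},{"delta_pos":[0,0,-0.25],"dr":[0,0,0]},{"delta_pos":[0,0,0],"dr":[0,0,0]}]' -1
python3 -m handwheel '[{"delta_pos":[0,0,0],"dr":[0,0,0]},{"delta_pos":[0,0,0],"dr":[0,0,0]},{"delta_pos":[0,0,0],"dr":[0,0,0]},{"delta_pos":[0,0,0],"dr":[0,0,0]},{"delta_pos":[0,0,0],"dr":[0,0,0]},{"delta_pos":[0,0,0],"dr":[0,0,0]}]' 1 35
```

```text
t: 4.45
eef_pos: [0.4347, -0.2675, 0.0391]
ee_rot: [3.141, -0.0, -1.871]
force: [-0.1, -0.6, 0.5]
width: 0.0877
gripper_force: 0.0
t: 5.05
eef_pos: [0.4349, -0.2675, 0.0396]
ee_rot: [-3.141, 0.0, -1.87]
force: [0.1, -0.5, 0.4]
width: 0.0453
gripper_force: 0.0
```

```bash
python3 -m handwheel '[{"delta_pos":[0,0,0],"dr":[0,0,0]},{"delta_pos":[0,0,0],"dr":[0,0,0]},{"delta_pos":[0,0,0],"dr":[0,0,0]},{"delta_pos":[0,0,0],"dr":[0,0,0]},{"delta_pos":[0,0,0],"dr":[0,0,0]},{"delta_pos":[0,0,0],"dr":[0,0,0]}]' 1 35
python3 -m handwheel '[{"delta_pos":[0,0,0.3],"dr":[0,0,0]},{"delta_pos":[0,0,0.7],"dr":[0,0,0]},{"delta_pos":[0,0,0.9],"dr":[0,0,0]},{"delta_pos":[0,0,0.6],"dr":[0,0,0]},{"delta_pos":[0,0,0.2],"dr":[0,0,0]},{"delta_pos":[0,0,0],"dr":[0,0,0]}]'
python3 - <<'E'
from h import *
K=calibration('wrist');im=grab_frame('wrist');cv2.imwrite('pics/w3.png',im[:,:,::-1])
for n,z in(('mat',0),('mat',.006)):
    for d in mark_of('wrist',n)[:2]: print(n,d['location'],round(d['conf'],2),ray('wrist',d['location'],z,K).round(4))
for c in('scene','side'):
    im=grab_frame(c)
    k=(im.max(2)<45).astype(np.uint8)
    n,l,st,ce=cv2.connectedComponentsWithStats(k)
    for i in range(1,n):
        if 200<st[i,4]<1500: print(c,st[i],ce[i],ray(c,ce[i],.006).round(4))
E
```

```text
t: 5.65
eef_pos: [0.435, -0.2675, 0.0395]
ee_rot: [-3.141, -0.0, -1.87]
force: [1.3, -0.0, 0.1]
width: 0.03
gripper_force: 35.0
t: 6.25
eef_pos: [0.4348, -0.2674, 0.1211]
ee_rot: [-3.14, 0.0, -1.871]
force: [-0.7, 0.8, -4.1]
width: 0.0299
gripper_force: 35.0
scene [211  62  69  17 335] [233.43283582  69.44477612] [ 0.3489 -0.5218  0.006 ]
scene [248 136  48  35 823] [271.7436209  152.82260024] [ 0.4439 -0.0981  0.006 ]
side [293 158  48  23 918] [316.62745098 169.31590414] [ 0.4385 -0.1013  0.006 ]
```

```bash
python3 -m handwheel '[{"delta_pos":[0.05,0.4,0],"dr":[0,0,0]},{"delta_pos":[0.05,0.95,0],"dr":[0,0,0]},{"delta_pos":[0.05,1,0],"dr":[0,0,0]},{"delta_pos":[0.05,1,0],"dr":[0,0,0]},{"delta_pos":[0,1,0],"dr":[0,0,0]},{"delta_pos":[0,0.9,0],"dr":[0,0,0]},{"delta_pos":[0,0.35,0],"dr":[0,0,0]},{"delta_pos":[0,0,0],"dr":[0,0,0]}]'
python3 -m handwheel '[{"delta_pos":[0,0,-0.5],"dr":[0,0,0]},{"delta_pos":[0,0,-0.8],"dr":[0,0,0]},{"delta_pos":[0,0,-0.7],"dr":[0,0,0]},{"delta_pos":[0,0,-0.4],"dr":[0,0,0]},{"delta_pos":[0,0,-0.2],"dr":[0,0,0]},{"delta_pos":[0,0,0],"dr":[0,0,0]},{"delta_pos":[0,0,0],"dr":[0,0,0]}]'
```

```text
t: 7.3
eef_pos: [0.4408, -0.098, 0.1203]
ee_rot: [3.141, -0.0, -1.868]
force: [-0.4, -0.8, -4.3]
width: 0.0297
gripper_force: 35.0
t: 8.0
eef_pos: [0.4411, -0.0997, 0.0426]
ee_rot: [-3.141, 0.0, -1.871]
force: [-0.1, 0.2, -4.2]
width: 0.0295
gripper_force: 35.0
```

```bash
python3 -m handwheel '[{"delta_pos":[0,0,-0.04],"dr":[0,0,0]},{"delta_pos":[0,0,0],"dr":[0,0,0]},{"delta_pos":[0,0,0],"dr":[0,0,0]}]'
python3 -m handwheel '[{"delta_pos":[0,0,0],"dr":[0,0,0]},{"delta_pos":[0,0,0],"dr":[0,0,0]},{"delta_pos":[0,0,0],"dr":[0,0,0]},{"delta_pos":[0,0,0],"dr":[0,0,0]},{"delta_pos":[0,0,0],"dr":[0,0,0]},{"delta_pos":[0,0,0],"dr":[0,0,0]},{"delta_pos":[0,0,0],"dr":[0,0,0]}]' -1
python3 -m handwheel '[{"delta_pos":[0,0,0.4],"dr":[0,0,0]},{"delta_pos":[0,0,0.9],"dr":[0,0,0]},{"delta_pos":[0,0,1],"dr":[0,0,0]},{"delta_pos":[0,0,1],"dr":[0,0,0]},{"delta_pos":[0.2,0.5,0.9],"dr":[0,0,-8]},{"delta_pos":[0.2,1,0.5],"dr":[0,0,-8]},{"delta_pos":[0.3,1,0.2],"dr":[0,0,-8]},{"delta_pos":[0.3,1,0],"dr":[0,0,-8]},{"delta_pos":[0.3,1,0],"dr":[0,0,-8]},{"delta_pos":[0.3,1,0],"dr":[0,0,-8]}]'
python3 -m handwheel '[{"delta_pos":[0.3,1,0],"dr":[0,0,-8]},{"delta_pos":[0.3,1,0],"dr":[0,0,0]},{"delta_pos":[0.3,1,0],"dr":[0,0,0]},{"delta_pos":[0.3,1,0],"dr":[0,0,0]},{"delta_pos":[0.3,1,0],"dr":[0,0,0]},{"delta_pos":[0.3,0.8,0],"dr":[0,0,0]},{"delta_pos":[0,0.4,0],"dr":[0,0,0]},{"delta_pos":[0,0,0],"dr":[0,0,0]},{"delta_pos":[0,0,0],"dr":[0,0,0]}]'
python3 - <<'E'
from h import *
K=calibration('wrist');im=grab_frame('wrist');cv2.imwrite('pics/w4.png',im[:,:,::-1])
for n,z in(('gear',.004),('tray',0)):
    for d in mark_of('wrist',n)[:3]: print(n,d['location'],round(d['conf'],2),ray('wrist',d['location'],z,K).round(4))
print(get_state()['eef_pos'],get_state()['q'].round(2))
E
```

```text
t: 8.3
eef_pos: [0.441, -0.0995, 0.0415]
ee_rot: [-3.141, 0.0, -1.87]
force: [-0.3, 0.2, -3.3]
width: 0.0295
gripper_force: 35.0
t: 9.0
eef_pos: [0.4408, -0.0995, 0.0413]
ee_rot: [3.142, -0.0, -1.87]
force: [0.8, -0.5, 0.6]
width: 0.0803
gripper_force: 0.0
t: 10.0
eef_pos: [0.4889, 0.0668, 0.1884]
ee_rot: [3.141, 0.0, -2.714]
force: [1.1, -0.1, 0.1]
width: 0.0877
gripper_force: 0.0
t: 10.9
eef_pos: [0.5423, 0.2511, 0.1879]
ee_rot: [-3.141, -0.001, -2.848]
force: [-0.7, 0.2, 0.9]
width: 0.0874
gripper_force: 0.0
gear [379.2, 205.0] 0.82 [0.5323 0.4042 0.004 ]
gear [348.7, 52.3] 0.73 [0.3813 0.3045 0.004 ]
[0.54260384 0.25065003 0.18847809] [ 0.76  0.28 -0.24 -0.   -1.05 -2.04]
```

View pics/w4.png

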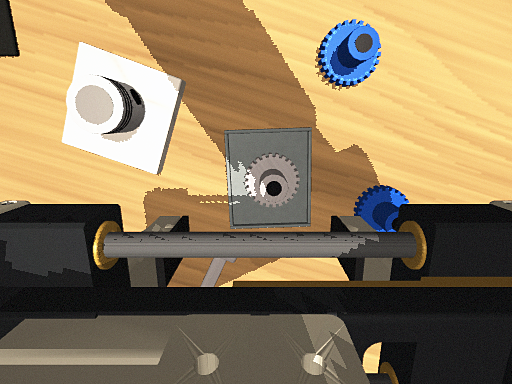

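The steel gear sits in the tray with its hub top at about (274,188), tray rim corners are at (225,130), (311,127), (311,226) and (231,228), and the piston top is at (97,103). The two detections the network reports are the blue look-alikes at (349,52) and (382,210), so I ignore those.

```bash
python3 - <<'E'
from h import *
r=lambda u,z:ray('wrist',u,z).round(4)
print('hub',r((274,188),.056),'disc',r((271,181),.018))
c=[r(u,.012) for u in((225,130),(311,127),(311,226),(231,228))];print('tray',np.mean(c,0),[np.linalg.norm(c[i]-c[i-1]).round(3) for i in range(4)])
print('piston top',r((97,103),.07))
c=[r(u,.02) for u in((82,42),(185,81),(158,174),(63,142))];print('plate',np.mean(c,0),[np.linalg.norm(c[i]-c[i-1]).round(3) for i in range(4)])
g=grab_frame('wrist');cv2.imwrite('pics/w4c.png',cv2.resize(g[115:240,210:330,::-1],None,fx=4.5,fy=4.5,interpolation=cv2.INTER_CUBIC))
E
```

```text
hub [0.5389 0.2659 0.056 ] disc [0.54   0.2648 0.018 ]
tray [0.5405  0.26335 0.012  ] [np.float64(0.119), np.float64(0.097), np.float64(0.119), np.float64(0.099)]
piston top [0.5068 0.0874 0.07  ]
plate [0.5132   0.086875 0.02    ] [np.float64(0.108), np.float64(0.11), np.float64(0.107), np.float64(0.109)]
```

View pics/w4c.png

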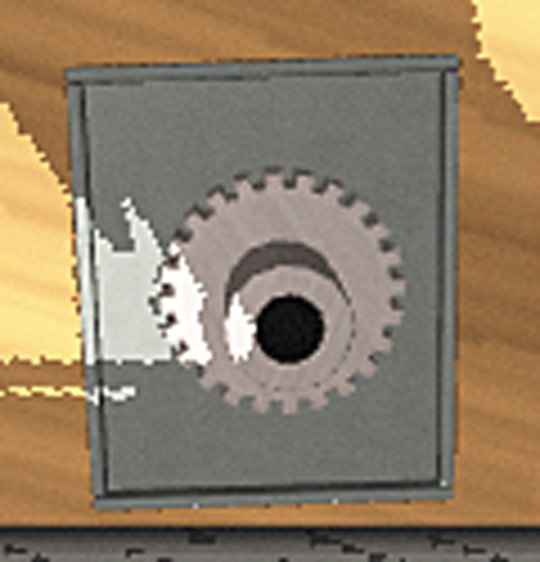

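The crop confirms it: hub bore at (274,188) and the gear a little right of the tray middle, with the sizes matching. I'm descending on the hub.

```bash
python3 -m handwheel '[{"delta_pos":[-0.06,0.25,-0.5],"dr":[0,0,0]},{"delta_pos":[-0.06,0.24,-0.8],"dr":[0,0,0]},{"delta_pos":[0,0,-0.9],"dr":[0,0,0]},{"delta_pos":[0,0,-0.9],"dr":[0,0,0]},{"delta_pos":[0,0,-0.9],"dr":[0,0,0]},{"delta_pos":[0,0,-0.55],"dr":[0,0,0]},{"delta_pos":[0,0,-0.25],"dr":[0,0,0]},{"delta_pos":[0,0,0],"dr":[0,0,0]},{"delta_pos":[0,0,0],"dr":[0,0,0]}]'
python3 -m handwheel '[{"delta_pos":[0,0,0],"dr":[0,0,0]},{"delta_pos":[0,0,0],"dr":[0,0,0]},{"delta_pos":[0,0,0],"dr":[0,0,0]},{"delta_pos":[0,0,0],"dr":[0,0,0]},{"delta_pos":[0,0,0],"dr":[0,0,0]},{"delta_pos":[0,0,0],"dr":[0,0,0]},{"delta_pos":[0,0,0],"dr":[0,0,0]},{"delta_pos":[0,0,0],"dr":[0,0,0]},{"delta_pos":[0,0,0],"dr":[0,0,0]},{"delta_pos":[0,0,0],"dr":[0,0,0]}]' 1 40
```

```text
t: 12.0
eef_pos: [0.5398, 0.2664, 0.0452]
ee_rot: [3.141, 0.001, -2.848]
force: [0.9, 0.8, 1.0]
width: 0.0879
gripper_force: 0.0
t: 13.0
eef_pos: [0.5392, 0.2662, 0.0442]
ee_rot: [-3.141, -0.0, -2.848]
force: [0.6, -1.2, 0.5]
width: 0.0295
gripper_force: 40.0
```

```bash
python3 -m handwheel '[{"delta_pos":[0,0,0.3],"dr":[0,0,0]},{"delta_pos":[0,0,0.8],"dr":[0,0,0]},{"delta_pos":[0,0,1],"dr":[0,0,0]},{"delta_pos":[0,-0.1,1],"dr":[0,0,0]},{"delta_pos":[-0.1,-0.4,0.7],"dr":[0,0,0]},{"delta_pos":[-0.2,-0.8,0.3],"dr":[0,0,0]},{"delta_pos":[-0.2,-1,0],"dr":[0,0,0]},{"delta_pos":[-0.2,-1,0],"dr":[0,0,0]},{"delta_pos":[-0.2,-1,0],"dr":[0,0,0]},{"delta_pos":[-0.2,-1,0],"dr":[0,0,0]}]'
python3 -m handwheel '[{"delta_pos":[-0.2,-1,0],"dr":[0,0,0]},{"delta_pos":[-0.2,-1,0],"dr":[0,0,0]},{"delta_pos":[-0.2,-1,0],"dr":[0,0,0]},{"delta_pos":[-0.2,-1,0],"dr":[0,0,0]},{"delta_pos":[-0.2,-1,0],"dr":[0,0,0]},{"delta_pos":[-0.2,-1,0],"dr":[0,0,0]},{"delta_pos":[-0.2,-1,0],"dr":[0,0,0]},{"delta_pos":[-0.2,-1,0],"dr":[0,0,0]},{"delta_pos":[-0.2,-1,0],"dr":[0,0,0]},{"delta_pos":[-0.2,-1,0],"dr":[0,0,0]}]'
python3 -m handwheel '[{"delta_pos":[-0.2,-0.9,0],"dr":[0,0,0]},{"delta_pos":[-0.05,-0.9,0],"dr":[0,0,0]},{"delta_pos":[0,-0.5,0],"dr":[0,0,0]},{"delta_pos":[0,-0.2,0],"dr":[0,0,0]},{"delta_pos":[0,0,0],"dr":[0,0,0]},{"delta_pos":[0,0,0],"dr":[0,0,0]}]'
```

```text
t: 14.0
eef_pos: [0.5056, 0.1061, 0.1677]
ee_rot: [3.141, 0.0, -2.848]
force: [1.2, 0.1, -2.7]
width: 0.0296
gripper_force: 40.0
t: 15.0
eef_pos: [0.4456, -0.1938, 0.1677]
ee_rot: [3.141, 0.0, -2.848]
force: [-0.0, -0.2, -2.4]
width: 0.0291
gripper_force: 40.0
t: 15.6
eef_pos: [0.4386, -0.2673, 0.1673]
ee_rot: [3.141, -0.0, -2.848]
force: [0.1, 0.0, -2.6]
width: 0.0293
gripper_force: 40.0
```

```bash
python3 - <<'E'
from h import *
print(get_state()['eef_pos'])
K=calibration('wrist');im=grab_frame('wrist');cv2.imwrite('pics/w5.png',im[:,:,::-1])
for d in mark_of('wrist','pan')[:2]: print(d['location'],round(d['conf'],2),ray('wrist',d['location'],0,K).round(4))
E
```

```text
[ 0.43858068 -0.26729305  0.16731325]
[252.8, 179.4] 0.57 [ 0.4396 -0.2741  0.    ]
```

View pics/w5.png

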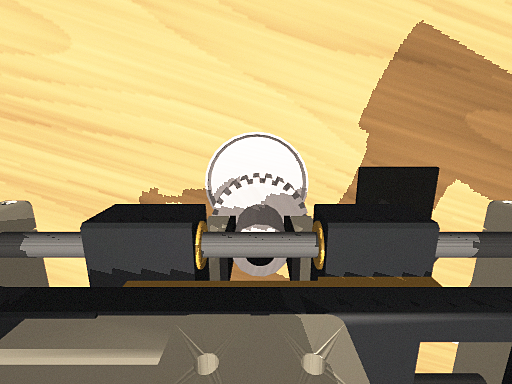

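The gear is held upright and the pan rim spans columns 206–308 under it, which agrees with the earlier pan estimate. I'm lowering it.

```bash
python3 -m handwheel '[{"delta_pos":[0,0,-0.4],"dr":[0,0,0]},{"delta_pos":[0,0,-0.8],"dr":[0,0,0]},{"delta_pos":[0,0,-0.9],"dr":[0,0,0]},{"delta_pos":[0.02,-0.03,-0.8],"dr":[0,0,0]},{"delta_pos":[0,0,-0.6],"dr":[0,0,0]},{"delta_pos":[0,0,-0.35],"dr":[0,0,0]},{"delta_pos":[0,0,-0.18],"dr":[0,0,0]},{"delta_pos":[0,0,-0.05],"dr":[0,0,0]},{"delta_pos":[0,0,0],"dr":[0,0,0]},{"delta_pos":[0,0,0],"dr":[0,0,0]}]'
```

```text
t: 16.7
eef_pos: [0.4399, -0.2688, 0.0456]
ee_rot: [-3.141, 0.001, -2.848]
force: [0.3, -0.0, -2.6]
width: 0.0292
gripper_force: 40.0
```

```bash
python3 -m handwheel '[{"delta_pos":[0,0,-0.05],"dr":[0,0,0]},{"delta_pos":[0,0,0],"dr":[0,0,0]},{"delta_pos":[0,0,0],"dr":[0,0,0]}]'
python3 -m handwheel '[{"delta_pos":[0,0,0],"dr":[0,0,0]},{"delta_pos":[0,0,0],"dr":[0,0,0]},{"delta_pos":[0,0,0],"dr":[0,0,0]},{"delta_pos":[0,0,0],"dr":[0,0,0]},{"delta_pos":[0,0,0],"dr":[0,0,0]},{"delta_pos":[0,0,0],"dr":[0,0,0]},{"delta_pos":[0,0,0],"dr":[0,0,0]}]' -1
python3 -m handwheel '[{"delta_pos":[0,0,0.4],"dr":[0,0,0]},{"delta_pos":[0,0,0.9],"dr":[0,0,0]},{"delta_pos":[0,0,1],"dr":[0,0,0]},{"delta_pos":[0,0,1],"dr":[0,0,0]},{"delta_pos":[0,0,1],"dr":[0,0,0]},{"delta_pos":[0,0,0.5],"dr":[0,0,0]},{"delta_pos":[0,0,0.2],"dr":[0,0,0]},{"delta_pos":[0,0,0],"dr":[0,0,0]},{"delta_pos":[0,0,0],"dr":[0,0,0]}]'
python3 - <<'E'
from h import *
K=calibration('wrist');im=grab_frame('wrist');cv2.imwrite('pics/w6.png',im[:,:,::-1])
for n,z in(('gear',.004),('pan',0)):
  for d in mark_of('wrist',n)[:2]: print(n,d['location'],round(d['conf'],2),ray('wrist',d['location'],z,K).round(4))
E
```

```text
t: 17.0
eef_pos: [0.4401, -0.2688, 0.0442]
ee_rot: [-3.141, 0.001, -2.847]
force: [-0.5, 1.7, 5.5]
width: 0.0293
gripper_force: 40.0
t: 17.7
eef_pos: [0.4393, -0.2687, 0.0433]
ee_rot: [3.142, -0.0, -2.848]
force: [0.5, 0.0, -0.1]
width: 0.0799
gripper_force: 0.0
t: 18.6
eef_pos: [0.4388, -0.2685, 0.1927]
ee_rot: [3.141, -0.001, -2.848]
force: [-0.5, 1.2, -0.9]
width: 0.0875
gripper_force: 0.0
gear [258.9, 179.6] 0.79 [ 0.4422 -0.2671  0.004 ]
```

View pics/w6.png

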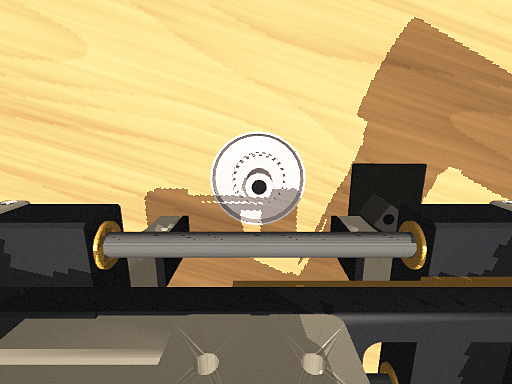

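The gear stands centred in the pan: teeth ring and rim are both centred near (258,178). Next is the piston.

```bash
python3 -m handwheel '[{"delta_pos":[0.1,0.4,0],"dr":[0,0,0]},{"delta_pos":[0.2,0.9,0],"dr":[0,0,0]},{"delta_pos":[0.2,1,0],"dr":[0,0,0]},{"delta_pos":[0.2,1,0],"dr":[0,0,0]},{"delta_pos":[0.2,1,0],"dr":[0,0,0]},{"delta_pos":[0.2,1,0],"dr":[0,0,0]},{"delta_pos":[0.2,1,0],"dr":[0,0,0]},{"delta_pos":[0.2,1,0],"dr":[0,0,0]},{"delta_pos":[0.2,1,0],"dr":[0,0,0]},{"delta_pos":[0.2,1,0],"dr":[0,0,0]}]'
python3 -m handwheel '[{"delta_pos":[0.2,1,0],"dr":[0,0,0]},{"delta_pos":[0.2,0.9,0],"dr":[0,0,0]},{"delta_pos":[0,0.4,0],"dr":[0,0,0]},{"delta_pos":[0,0.2,0],"dr":[0,0,0]},{"delta_pos":[0,0,0],"dr":[0,0,0]},{"delta_pos":[0,0,0],"dr":[0,0,0]}]'
python3 - <<'E'
from h import *
print(get_state()['eef_pos'])
K=calibration('wrist');im=grab_frame('wrist');cv2.imwrite('pics/w7.png',im[:,:,::-1])
for n,z in(('piston',.02),('plate',0),('tray',0)):
  for d in mark_of('wrist',n)[:2]: print(n,d['location'],round(d['conf'],2),ray('wrist',d['location'],z,K).round(4))
E
```

```text
t: 19.75
eef_pos: [0.4961, 0.0121, 0.193]
ee_rot: [-3.142, -0.001, -2.848]
force: [0.7, 0.2, 0.2]
width: 0.0878
gripper_force: 0.0
t: 20.35
eef_pos: [0.508, 0.0848, 0.1932]
ee_rot: [-3.142, -0.0, -2.848]
force: [1.0, -0.5, -0.2]
width: 0.0875
gripper_force: 0.0
[0.50796417 0.08476947 0.19323897]
piston [257.5, 178.2] 0.65 [0.5072 0.083  0.02  ]
plate [257.8, 178.6] 0.18 [0.5115 0.0845 0.    ]
tray [377.9, 237.6] 0.71 [0.5417 0.2589 0.    ]
```

View pics/w7.png

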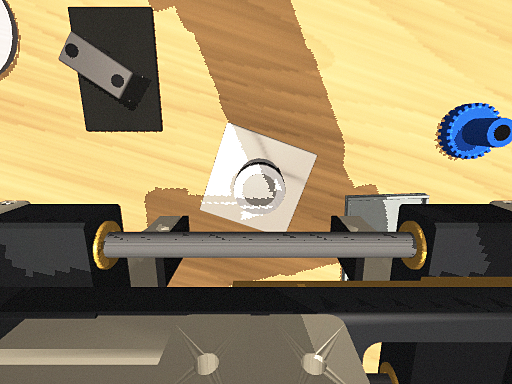

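The piston top is near (258,190), and the plate corners are at (316,155) and (200,208). The parked cap stands on the mat with holes at (71,51) and (117,81).

```bash
python3 - <<'E'
from h import *
r=lambda u,z:ray('wrist',u,z).round(4)
print('piston',r((258,190),.07),'plate',(r((316,155),.02)+r((200,208),.02))/2, np.linalg.norm(r((316,155),.02)-r((200,208),.02)))
a,b=r((71,51),.052),r((117,81),.052);print('cap',(a+b)/2,np.degrees(np.arctan2(b[1]-a[1],b[0]-a[0])),np.linalg.norm(a-b))
E
```

```text
piston [0.5092 0.0842 0.07  ] plate [0.5125  0.08325 0.02   ] 0.15063681488932246
cap [ 0.442   -0.09905  0.052  ] 73.26640578240408 0.04792963592601138
```

```bash
python3 -m handwheel '[{"delta_pos":[0,0,-0.5],"dr":[0,0,0]},{"delta_pos":[0,0,-0.8],"dr":[0,0,0]},{"delta_pos":[0,0,-0.9],"dr":[0,0,0]},{"delta_pos":[0,0,-0.9],"dr":[0,0,0]},{"delta_pos":[0,0,-0.9],"dr":[0,0,0]},{"delta_pos":[0,0,-0.5],"dr":[0,0,0]},{"delta_pos":[0,0,-0.25],"dr":[0,0,0]},{"delta_pos":[0,0,0],"dr":[0,0,0]},{"delta_pos":[0,0,0],"dr":[0,0,0]}]'
python3 -m handwheel '[{"delta_pos":[0,0,0],"dr":[0,0,0]},{"delta_pos":[0,0,0],"dr":[0,0,0]},{"delta_pos":[0,0,0],"dr":[0,0,0]},{"delta_pos":[0,0,0],"dr":[0,0,0]},{"delta_pos":[0,0,0],"dr":[0,0,0]},{"delta_pos":[0,0,0],"dr":[0,0,0]},{"delta_pos":[0,0,0],"dr":[0,0,0]},{"delta_pos":[0,0,0],"dr":[0,0,0]}]' 1 35
```

```text
t: 21.45
eef_pos: [0.5089, 0.0854, 0.0515]
ee_rot: [3.142, 0.001, -2.848]
force: [1.2, -0.3, 0.5]
width: 0.0876
gripper_force: 0.0
t: 22.25
eef_pos: [0.5084, 0.0854, 0.051]
ee_rot: [-3.142, 0.0, -2.848]
force: [-0.9, -0.3, 4.7]
width: 0.0516
gripper_force: 35.0
```

```bash
python3 -m handwheel '[{"delta_pos":[0,0,0.3],"dr":[0,0,0]},{"delta_pos":[0,0,0.8],"dr":[0,0,0]},{"delta_pos":[0,0,0.9],"dr":[0,0,0]},{"delta_pos":[0,0.3,0.5],"dr":[0,0,0]},{"delta_pos":[0.2,0.8,0],"dr":[0,0,0]},{"delta_pos":[0.2,1,0],"dr":[0,0,0]},{"delta_pos":[0.2,1,0],"dr":[0,0,0]},{"delta_pos":[0.2,1,0],"dr":[0,0,0]},{"delta_pos":[0.2,0.9,0],"dr":[0,0,0]},{"delta_pos":[0.06,0.6,0],"dr":[0,0,0]}]'
python3 -m handwheel '[{"delta_pos":[0,0.3,0],"dr":[0,0,0]},{"delta_pos":[0,0,0],"dr":[0,0,0]},{"delta_pos":[0,0,0],"dr":[0,0,0]}]'
```

```text
t: 23.25
eef_pos: [0.5403, 0.255, 0.1258]
ee_rot: [-3.142, -0.0, -2.847]
force: [-0.1, 0.1, -2.1]
width: 0.0514
gripper_force: 35.0
t: 23.55
eef_pos: [0.5396, 0.2614, 0.1257]
ee_rot: [-3.141, -0.001, -2.848]
force: [-0.4, -0.3, -2.2]
width: 0.0514
gripper_force: 35.0
```

Down by 0.090 m = 3.0 units, with a small lateral trim.

```bash
python3 -m handwheel '[{"delta_pos":[0.03,0.03,-0.4],"dr":[0,0,0]},{"delta_pos":[0,0,-0.8],"dr":[0,0,0]},{"delta_pos":[0,0,-0.8],"dr":[0,0,0]},{"delta_pos":[0,0,-0.5],"dr":[0,0,0]},{"delta_pos":[0,0,-0.3],"dr":[0,0,0]},{"delta_pos":[0,0,-0.17],"dr":[0,0,0]},{"delta_pos":[0,0,-0.05],"dr":[0,0,0]},{"delta_pos":[0,0,0],"dr":[0,0,0]},{"delta_pos":[0,0,0],"dr":[0,0,0]}]'
```

```text
t: 24.45
eef_pos: [0.5415, 0.2636, 0.036]
ee_rot: [3.141, 0.001, -2.848]
force: [-0.4, -0.6, -1.6]
width: 0.0514
gripper_force: 35.0
```

```bash
python3 -m handwheel '[{"delta_pos":[0,0,-0.05],"dr":[0,0,0]},{"delta_pos":[0,0,0],"dr":[0,0,0]},{"delta_pos":[0,0,0],"dr":[0,0,0]}]'
python3 -m handwheel '[{"delta_pos":[0,0,0],"dr":[0,0,0]},{"delta_pos":[0,0,0],"dr":[0,0,0]},{"delta_pos":[0,0,0],"dr":[0,0,0]},{"delta_pos":[0,0,0],"dr":[0,0,0]},{"delta_pos":[0,0,0],"dr":[0,0,0]},{"delta_pos":[0,0,0],"dr":[0,0,0]},{"delta_pos":[0,0,0],"dr":[0,0,0]}]' -1
python3 -m handwheel '[{"delta_pos":[0,0,0.4],"dr":[0,0,0]},{"delta_pos":[0,0,0.9],"dr":[0,0,0]},{"delta_pos":[0,0,1],"dr":[0,0,0]},{"delta_pos":[0,0,1],"dr":[0,0,0]},{"delta_pos":[0,0,1],"dr":[0,0,0]},{"delta_pos":[0,0,0.5],"dr":[0,0,0]},{"delta_pos":[0,0,0.2],"dr":[0,0,0]},{"delta_pos":[0,0,0],"dr":[0,0,0]},{"delta_pos":[0,0,0],"dr":[0,0,0]}]'
python3 - <<'E'
from h import *
K=calibration('wrist');im=grab_frame('wrist');cv2.imwrite('pics/w8.png',im[:,:,::-1])
for n,z in(('piston',.004),('tray',0)):
  for d in mark_of('wrist',n)[:2]: print(n,d['location'],round(d['conf'],2),ray('wrist',d['location'],z,K).round(4))
E
```

```text
t: 24.75
eef_pos: [0.5416, 0.2638, 0.0351]
ee_rot: [3.141, 0.002, -2.847]
force: [-1.7, -0.4, 6.1]
width: 0.0515
gripper_force: 35.0
t: 25.45
eef_pos: [0.541, 0.2632, 0.0337]
ee_rot: [-3.142, -0.0, -2.848]
force: [-0.3, -0.0, 1.2]
width: 0.0876
gripper_force: 0.0
t: 26.35
eef_pos: [0.5406, 0.2629, 0.183]
ee_rot: [-3.141, -0.001, -2.848]
force: [-0.3, 0.2, -0.3]
width: 0.0873
gripper_force: 0.0
piston [257.8, 177.4] 0.91 [0.5398 0.2615 0.004 ]
```

View pics/w8.png

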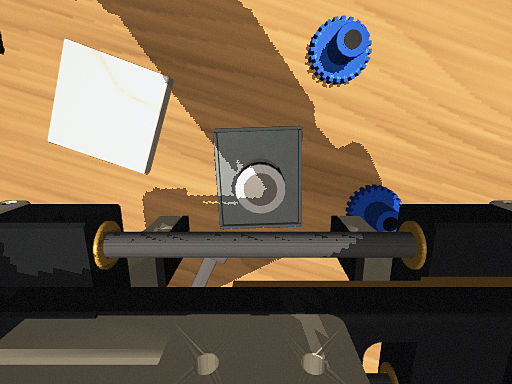

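The piston stands upright in the tray with its top at (260,187), against a tray middle of about (259,177) at rim height. The plate is now empty with corners at (66,38), (173,76), (150,173) and (48,141). Going back for the cap.

```bash
python3 - <<'E'
from h import *
c=[ray('wrist',u,.02) for u in((66,38),(173,76),(150,173),(48,141))];print('plate',np.mean(c,0),[np.linalg.norm(c[i]-c[i-1]).round(3) for i in range(4)])
E
python3 -m handwheel '[{"delta_pos":[-0.1,-0.4,0],"dr":[0,0,8]},{"delta_pos":[-0.3,-0.9,0],"dr":[0,0,8]},{"delta_pos":[-0.3,-1,0],"dr":[0,0,8]},{"delta_pos":[-0.3,-1,0],"dr":[0,0,8]},{"delta_pos":[-0.3,-1,0],"dr":[0,0,8]},{"delta_pos":[-0.3,-1,0],"dr":[0,0,8]},{"delta_pos":[-0.3,-1,0],"dr":[0,0,8]},{"delta_pos":[-0.3,-1,0],"dr":[0,0,0]},{"delta_pos":[-0.3,-1,0],"dr":[0,0,0]},{"delta_pos":[-0.3,-1,0],"dr":[0,0,0]}]'
python3 -m handwheel '[{"delta_pos":[-0.3,-1,0],"dr":[0,0,0]},{"delta_pos":[-0.3,-0.9,0],"dr":[0,0,0]},{"delta_pos":[0,-0.6,0],"dr":[0,0,0]},{"delta_pos":[0,-0.3,0],"dr":[0,0,0]},{"delta_pos":[0,0,0],"dr":[0,0,0]},{"delta_pos":[0,0,0],"dr":[0,0,0]}]'
```

```text
plate [0.51166509 0.08813648 0.02      ] [np.float64(0.108), np.float64(0.111), np.float64(0.107), np.float64(0.114)]
t: 27.5
eef_pos: [0.4562, -0.017, 0.1832]
ee_rot: [3.141, -0.001, -1.87]
force: [1.3, -0.6, 0.7]
width: 0.0875
gripper_force: 0.0
t: 28.1
eef_pos: [0.4391, -0.0995, 0.1834]
ee_rot: [3.141, -0.0, -1.871]
force: [-0.3, 0.1, -0.0]
width: 0.0878
gripper_force: 0.0
```

```bash
python3 -m handwheel '[{"delta_pos":[0.06,0,-0.5],"dr":[0,0,0]},{"delta_pos":[0,0,-0.8],"dr":[0,0,0]},{"delta_pos":[0,0,-0.9],"dr":[0,0,0]},{"delta_pos":[0,0,-0.9],"dr":[0,0,0]},{"delta_pos":[0,0,-0.9],"dr":[0,0,0]},{"delta_pos":[0,0,-0.5],"dr":[0,0,0]},{"delta_pos":[0,0,-0.23],"dr":[0,0,0]},{"delta_pos":[0,0,0],"dr":[0,0,0]},{"delta_pos":[0,0,0],"dr":[0,0,0]}]'
python3 -m handwheel '[{"delta_pos":[0,0,0],"dr":[0,0,0]},{"delta_pos":[0,0,0],"dr":[0,0,0]},{"delta_pos":[0,0,0],"dr":[0,0,0]},{"delta_pos":[0,0,0],"dr":[0,0,0]},{"delta_pos":[0,0,0],"dr":[0,0,0]},{"delta_pos":[0,0,0],"dr":[0,0,0]},{"delta_pos":[0,0,0],"dr":[0,0,0]},{"delta_pos":[0,0,0],"dr":[0,0,0]},{"delta_pos":[0,0,0],"dr":[0,0,0]},{"delta_pos":[0,0,0],"dr":[0,0,0]}]' 1 35
```

```text
t: 29.0
eef_pos: [0.4415, -0.0993, 0.0424]
ee_rot: [-3.141, 0.0, -1.87]
force: [-0.0, 0.3, -0.1]
width: 0.0877
gripper_force: 0.0
t: 30.0
eef_pos: [0.4408, -0.0998, 0.0418]
ee_rot: [3.142, -0.0, -1.87]
force: [-0.4, -0.5, 0.6]
width: 0.0296
gripper_force: 35.0
```

```bash
python3 -m handwheel '[{"delta_pos":[0,0,0.3],"dr":[0,0,0]},{"delta_pos":[0,0,0.8],"dr":[0,0,0]},{"delta_pos":[0,0,0.9],"dr":[0,0,0]},{"delta_pos":[0.1,0.3,0.5],"dr":[0,0,0]},{"delta_pos":[0.3,0.8,0],"dr":[0,0,0]},{"delta_pos":[0.4,1,0],"dr":[0,0,0]},{"delta_pos":[0.4,1,0],"dr":[0,0,0]},{"delta_pos":[0.4,1,0],"dr":[0,0,0]},{"delta_pos":[0.4,1,0],"dr":[0,0,0]},{"delta_pos":[0.3,0.8,0],"dr":[0,0,0]}]'
python3 -m handwheel '[{"delta_pos":[0.08,0.28,0],"dr":[0,0,0]},{"delta_pos":[0,0,0],"dr":[0,0,0]},{"delta_pos":[0,0,0],"dr":[0,0,0]}]'
```

```text
t: 31.0
eef_pos: [0.51, 0.0788, 0.1171]
ee_rot: [3.141, -0.0, -1.87]
force: [0.8, -0.4, -4.9]
width: 0.0295
gripper_force: 35.0
t: 31.3
eef_pos: [0.5114, 0.0851, 0.1167]
ee_rot: [3.14, -0.001, -1.87]
force: [-0.3, -0.1, -4.9]
width: 0.03
gripper_force: 35.0
```

Down about 0.060 m = 2.0 units.

```bash
python3 -m handwheel '[{"delta_pos":[0.03,0,-0.4],"dr":[0,0,0]},{"delta_pos":[0,0,-0.6],"dr":[0,0,0]},{"delta_pos":[0,0,-0.5],"dr":[0,0,0]},{"delta_pos":[0,0,-0.3],"dr":[0,0,0]},{"delta_pos":[0,0,-0.15],"dr":[0,0,0]},{"delta_pos":[0,0,-0.05],"dr":[0,0,0]},{"delta_pos":[0,0,0],"dr":[0,0,0]},{"delta_pos":[0,0,0],"dr":[0,0,0]}]'
```

```text
t: 32.1
eef_pos: [0.5136, 0.0858, 0.0574]
ee_rot: [-3.141, 0.001, -1.87]
force: [-0.4, 0.5, -4.1]
width: 0.0301
gripper_force: 35.0
```

```bash
python3 -m handwheel '[{"delta_pos":[0,0,-0.05],"dr":[0,0,0]},{"delta_pos":[0,0,0],"dr":[0,0,0]},{"delta_pos":[0,0,0],"dr":[0,0,0]}]'
python3 -m handwheel '[{"delta_pos":[0,0,0],"dr":[0,0,0]},{"delta_pos":[0,0,0],"dr":[0,0,0]},{"delta_pos":[0,0,0],"dr":[0,0,0]},{"delta_pos":[0,0,0],"dr":[0,0,0]},{"delta_pos":[0,0,0],"dr":[0,0,0]},{"delta_pos":[0,0,0],"dr":[0,0,0]},{"delta_pos":[0,0,0],"dr":[0,0,0]}]' -1
python3 -m handwheel '[{"delta_pos":[0,0,0.4],"dr":[0,0,0]},{"delta_pos":[0,0,0.9],"dr":[0,0,0]},{"delta_pos":[0,0,1],"dr":[0,0,0]},{"delta_pos":[0,0,1],"dr":[0,0,0]},{"delta_pos":[0,0,1],"dr":[0,0,0]},{"delta_pos":[0,0,0.5],"dr":[0,0,0]},{"delta_pos":[0,0,0.2],"dr":[0,0,0]},{"delta_pos":[0,0,0],"dr":[0,0,0]},{"delta_pos":[0,0,0],"dr":[0,0,0]}]'
python3 - <<'E'
from h import *
K=calibration('wrist');im=grab_frame('wrist');cv2.imwrite('pics/w9.png',im[:,:,::-1])
for n,z in(('cap',.02),('plate',0)):
  for d in mark_of('wrist',n)[:2]: print(n,d['location'],round(d['conf'],2),ray('wrist',d['location'],z,K).round(4))
g=grab_frame('scene');cv2.imwrite('pics/s9.png',cv2.resize(g[80:310,120:400,::-1],None,fx=2.5,fy=2.5))
E
```

```text
t: 32.4
eef_pos: [0.5136, 0.0859, 0.0559]
ee_rot: [-3.141, 0.001, -1.87]
force: [-0.8, 0.3, 0.2]
width: 0.0298
gripper_force: 35.0
t: 33.1
eef_pos: [0.5132, 0.0856, 0.0554]
ee_rot: [-3.142, -0.0, -1.87]
force: [-0.2, -0.1, 0.4]
width: 0.0804
gripper_force: 0.0
t: 34.0
eef_pos: [0.5126, 0.0855, 0.2046]
ee_rot: [3.141, -0.001, -1.871]
force: [-0.4, -0.2, -0.6]
width: 0.0876
gripper_force: 0.0
cap [261.2, 175.6] 0.88 [0.5099 0.0845 0.02  ]
plate [262.0, 173.5] 0.62 [0.509  0.0859 0.    ]
```

View pics/w9.png

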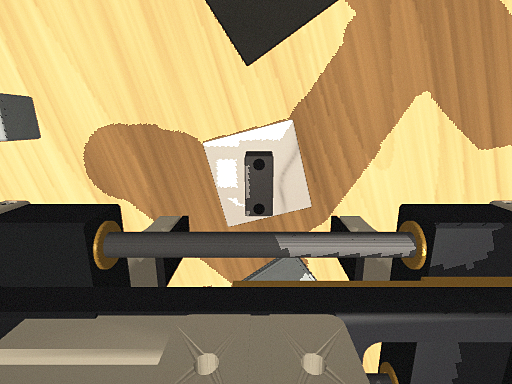

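View pics/s9.png

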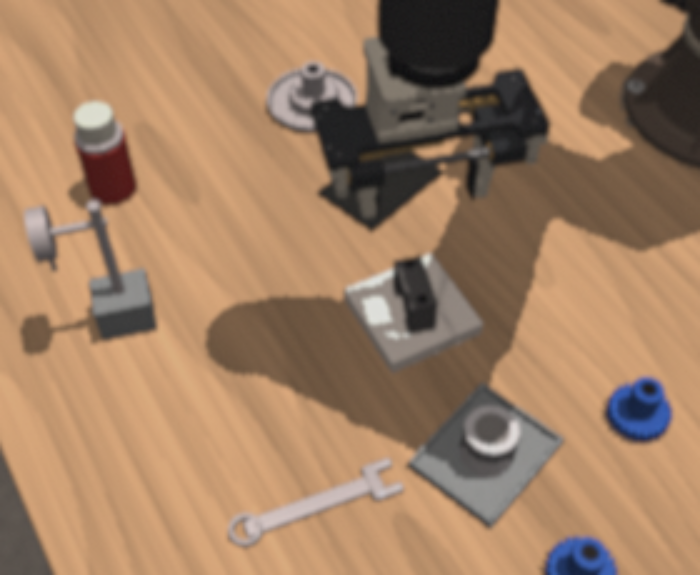

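The wrist view shows the cap upright in the middle of the plate. The scene view shows the gear in the pan, the piston in the tray, the mat empty and the bystanders unmoved. I'm handing the job in.

```bash
python3 -c "
from station import *
print(job_done())"
```

```text
the job is handed in; nothing more can be done
None
```

I've handed the job in: by the last pictures the piston stands in the tray, the gear in the pan and the bearing cap on the gauge plate, with the mat empty and the dial gauge stand, spray can and wrench unmoved; no verdict was returned.

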